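Point out the skin-prep items in order of use

TASK

Show a trainee the order of a skin preparation by pointing straight down with the fingertips, first at the middle of the white gel tube with green ends, then at the cap of the brown bottle, then at the cap of the white bottle with the red cap, each time staying about two centimetres above it for two seconds. Raise the hand well clear of everything between one and the next, point at nothing else, and neither touch nor move anything. Finish with the fingertips raised at least ten centimetres above the tallest bottle.

Things in the scene. Friction and masses are not known exactly. Their poses are not given: they have to be found in the camera images.
- gel_top (a point): middle of the upper side of the white soft-gel tube with a green cap and a green flat end, lying on the table, 28 x 96 x 25 mm; this point is 21 mm above the table; y runs along the tube, z up
- iodine_top (a point): centre of the top of the black cap of the brown bottle, which stands upright, 42 mm in diameter and 90 mm tall in all; z up
- ethanol_top (a point): centre of the top of the red cap of the large white bottle, which stands upright, 66 mm in diameter and 150 mm tall in all, the tallest thing here; z up
- saline_top (a point): not to be pointed at: centre of the top of the blue cap of the white bottle, 52 mm in diameter, 115 mm tall; z up
- glue_top (a point): not to be pointed at: centre of the top of the yellow cap of the small white bottle, 28 mm in diameter, 62 mm tall; z up
- pot_top (a point): not to be pointed at: top of the lid knob of the steel pot, 67 mm in diameter, 74 mm tall; z up
- tape_top (a point): not to be pointed at: centre of the upper side of the paper tape roll lying flat, 54 mm in diameter, 12 mm tall; z up
- gel: the gel tube, origin under its middle, on the table; y along the tube
- iodine: the brown bottle, origin at the centre of its underside
- ethanol: the red-capped bottle, origin at the centre of its underside
- saline: the blue-capped bottle, origin at the centre of its underside
- glue: the yellow-capped bottle, origin at the centre of its underside
- pot: the steel pot, origin at the centre of its underside
- tape: the tape roll, origin at the centre of its underside
There are look-alikes about, which are no part of the job. Leave any blue or turquoise look-alike of the tape alone. Leave any yellow look-alike of the saline alone.

How it is judged:
By the outcome, as a careful person would: the job done as asked, in the order asked, and still so for the second after the job is handed in, with the robot touching nothing.
It also fails if it takes over 51 s, if anything falls off the work surface, if the arm or the gripper's body presses on something with over 40 N, if the wrist force passes 120 N, or if a joint passes its speed limit or range.

ROBOT

A 7-joint arm with a two-finger parallel gripper is mounted at the origin on a cart in front of the work surface, level with it; the furniture and walls round the work are solid. World frame = base frame: x ahead of the robot, y to its left, z up, the work surface at z = 0. Lengths are in mm, angles in rad, forces in N, time in s.
With the tool pointing down it reaches from about 425 to 800 mm from the base axis. Payload 8.3 kg.
Tool frame: the origin (TCP) lies at the very end of the fingers, on their centre line; the grasp point (between the pads) lies 19 mm behind it; z points along the fingers, y is the line along which they close (so a half turn about z gives the same grasp; the last joint's range is limited). The gripper opens to 85 mm and grips with 20 to 120 N. Pads are 22 mm wide; open, the fingers measure 114 mm over their backs; the gripper's body (76 mm by 85 mm) begins 54 mm behind the grasp point. The pads swing forward as they close: fully open they stand 13 mm farther back than shut.
Start: joints at [1.168, 0.383, 0.016, 1.37, -0.006, 1.388, -0.046], TCP at [208.348, -589.232, 231.279] pointing down, gripper open.
Joint ranges: [-2.95, 2.95], [-0.25, 2.06], [-1.52, 1.56], [0.18, 2.33], [-1.44, 4.58], [0.02, 2.06], [-3.01, 3.01]. Speed limits (rad/s): [2.39, 2.39, 3.01, 3.01, 3.14, 3.14, 3.14].

INTERFACE

Orientations are given as a rotation vector (axis times angle).
In Python, from station import env, command_gripper, solver, sensors, optics, order gives the robot as it stands. Calls block until the motion is done:
- env.goto(position, orientation): joint-space move of the TCP to a pose.
- env.move_straight(position, max_speed=150, rot=None): straight line of the TCP; rot=None keeps the orientation; max_speed is the mean speed in mm/s.
- env.set_joints(angles): joint-space move.
- command_gripper(opening): opening from 0.0 (shut) to 1.0 (fully open); the grip force is fixed at half the most; returns when the fingers have stopped.
- env.sleep(seconds).
- solver.ik(position, orientation): joint angles nearest the present ones, or None.
- sensors.state(): the state.
- optics.grab_frame(name): name is "side" or "top" or "wrist"; returns a dict with "image" (400x640x3 uint8, blue, green, red), "fov_y" (degrees; the focal length in pixels is half the picture's height over the tangent of half this angle, whatever the lens; pixels are square), "cx", "cy" (the principal point, pixels), "extrinsics" (4x4, takes a point from world to camera coordinates). Camera axes: x right, y up, looking along -z (the intrinsics and any distortion apply to the point x, -y, -z); pixel columns grow to the right and rows downward; lengths in mm; the calibration is good to about 2 mm. A picture is of the moment at which its call begins. There is no depth.
A pose or a line that the arm cannot do raises env.PlanningError and nothing moves.
- order.close_job(): hands the job in; it is judged then, once.
The state is a dict: "clock": time; "joint_pos": joint angles; "joint_vel": joint speeds; "effort": joint torques, N m; "ee_pos": TCP position; "orientation": TCP orientation; "wrist_force": force on the tool from outside, world axes, zero at the start; "wrist_torque": the same for the moment, N m; "opening": opening from 0.0 (shut) to 1.0 (fully open); "grip_force": force on a finger pad.
Only numpy, scipy, OpenCV 4.12 (cv2) and the standard library are available. Lean on these libraries where they do the work, as an engineer would, in place of code of your own. Each camera call takes 0.05 s, during which the arm holds its last target. There are 200 camera calls.

## Working session

There is one attempt and no reset: what is moved stays moved. The work goes in short steps, each a Python script; the robot and the scene stay as the last script left them, time stands still between calls to the robot, and variables do not carry over. Pictures are saved under pics/ and viewed, at most 10 in all, crops included, and the job is handed in when it is done.

```bash
mkdir -p pics; python3 - <<'E'
from station import env, sensors, optics
import cv2
for n in ("side","top","wrist"):
    f=optics.grab_frame(n); cv2.imwrite(f"pics/{n}0.png",f["image"])
    print(n,{k:(v if k!="image" else 0) for k,v in f.items()})
print(sensors.state())
E
```

```text
side {'image': 0, 'fov_y': 46.93654581736114, 'cx': 325.56648049428446, 'cy': 193.240752320941, 'extrinsics': array([[-8.81644501e-01, -4.71913821e-01, -5.64668111e-04,
         3.78557053e+02],
       [ 2.59791058e-01, -4.86348190e-01,  8.34250589e-01,
        -3.42126490e+02],
       [-3.93969008e-01,  7.35365748e-01,  5.51385198e-01,
        -6.37775675e+02],
       [ 0.00000000e+00,  0.00000000e+00,  0.00000000e+00,
         1.00000000e+00]])}
top {'image': 0, 'fov_y': 57.86918593898378, 'cx': 320.360938034892, 'cy': 197.4449997472042, 'extrinsics': array([[-2.19619257e-02, -9.99709204e-01,  9.95898111e-03,
        -2.04393020e+02],
       [ 9.96693825e-01, -2.11140967e-02,  7.84577233e-02,
        -5.36138279e+02],
       [-7.82246332e-02,  1.16491377e-02,  9.96867697e-01,
        -9.33301175e+02],
       [ 0.00000000e+00,  0.00000000e+00,  0.00000000e+00,
         1.00000000e+00]])}
wrist {'image': 0, 'fov_y': 71.66314052811657, 'cx': 315.3184902465236, 'cy': 196.85250516391335, 'extrinsics': array([[ 3.33858598e-01, -9.42620980e-01, -2.03082063e-03,
        -6.23909485e+02],
 
[... 272 characters left out ...]
'joint_pos': array([ 1.16811879,  0.38405846,  0.01639159,  1.37089241, -0.00629883,
        1.38818799, -0.04648943]), 'joint_vel': array([-0.00136426, -0.00182595, -0.00073613, -0.00162753,  0.00067383,
        0.0011916 , -0.0017184 ]), 'effort': array([ 2.98662446e-03, -6.28151536e+01,  8.45535714e-01, -3.72162724e+01,
        1.64716796e-02,  1.10343652e-02,  6.85238319e-05]), 'ee_pos': array([ 208.20226885, -588.90094528,  230.50953603]), 'orientation': array([-3.09489818e+00, -5.31001288e-01,  4.26276194e-04]), 'wrist_force': array([ 0.03260659,  0.37071117, -0.16050273]), 'wrist_torque': array([-0.0274047 ,  0.04245435, -0.04104155]), 'grip_force': 0.0, 'opening': 1.0001455508786183}
```

View pics/top0.png

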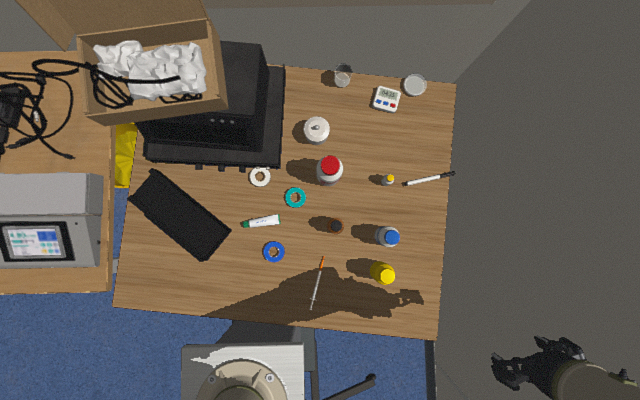

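View pics/side0.png

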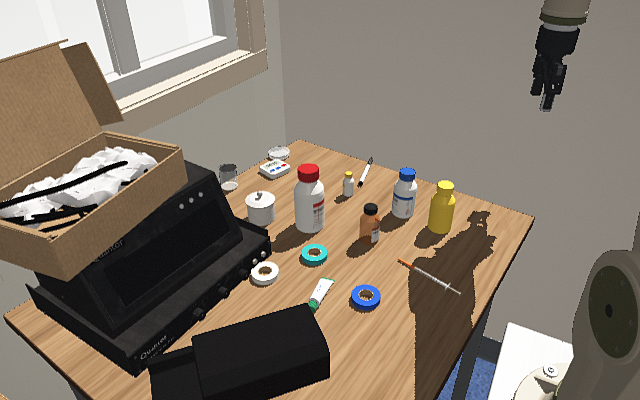

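The top view shows the gel tube at about (261,221), the brown bottle's cap at (337,226) and the red cap at (331,165). The side view shows them at about (321,292), (371,209) and (308,172). The blue and turquoise rings, the yellow bottle and the other items aren't targets. Next I'll measure these three in both views.

```bash
cat > h.py <<'E'
import numpy as np, cv2
def ray(f,uv):
    F=200/np.tan(np.radians(f["fov_y"]/2)); R=f["extrinsics"][:3,:3]; t=f["extrinsics"][:3,3]
    d=np.array([(uv[0]-f["cx"])/F,-(uv[1]-f["cy"])/F,-1.])
    return -R.T@t, R.T@d
def onplane(f,uv,z):
    o,d=ray(f,uv); return o+d*(z-o[2])/d[2]
def two(f,a,g,b):
    o,d=ray(f,a);p,e=ray(g,b); s=np.linalg.lstsq(np.c_[d,-e],p-o,rcond=None)[0]
    A=o+s[0]*d;B=p+s[1]*e; return (A+B)/2,np.linalg.norm(A-B)
def blob(m,near,r):
    c=np.zeros_like(m); cv2.circle(c,near,r,255,-1)
    n,l,s,ct=cv2.connectedComponentsWithStats(cv2.bitwise_and(m,c)); i=1+np.argmax(s[1:,4]); return ct[i],s[i]
E
python3 - <<'E'
from station import optics
from h import *
fs={n:optics.grab_frame(n) for n in("top","side")}
def hsv(n): return cv2.cvtColor(fs[n]["image"],cv2.COLOR_BGR2HSV)
spec={"red":{"top":(331,165,18),"side":(308,172,18)},"black":{"top":(337,226,14),"side":(371,209,12)},"white":{"top":(261,221,24),"side":(321,292,22)},"green":{"top":(261,221,24),"side":(321,292,22)}}
for c in spec:
    uv={}
    for n,(u,v,r) in spec[c].items():
        H=hsv(n)
        if c=="red": m=cv2.inRange(H,(0,150,90),(8,255,255))|cv2.inRange(H,(172,150,90),(180,255,255))
        if c=="black": m=cv2.inRange(H,(0,0,0),(180,255,60))
        if c=="white": m=cv2.inRange(H,(0,0,130),(180,60,255))
        if c=="green": m=cv2.inRange(H,(50,80,40),(85,255,255))
        ct,s=blob(m,(u,v),r); uv[n]=ct; print(c,n,ct.round(1),s)
    z={"red":140,"black":82,"white":12,"green":12}[c]
    print(c,*two(fs["top"],uv["top"],fs["side"],uv["side"]),onplane(fs["top"],uv["top"],z).round(),onplane(fs["side"],uv["side"],z).round())
a=cv2.resize(fs["top"]["image"][150:250,235:360],None,fx=6,fy=6,interpolation=cv2.INTER_CUBIC)
cv2.imwrite("pics/topc.png",a)
b=cv2.resize(fs["side"]["image"][190:320,290:400],None,fx=4.5,fy=4.5,interpolation=cv2.INTER_CUBIC)
cv2.imwrite("pics/sidec.png",b)
E
```

```text
red top [329.7 164.5] [321 155  18  19 275]
red side [308.3 172.1] [298 163  21  20 319]
red [ 598.73721151 -238.24061397  138.29672262] 1.0206253197714816 [ 599. -238.  140.] [ 597. -236.  140.]
black top [335.5 225.4] [331 220  10  12  88]
black side [370.5 209. ] [364 203  14  13 139]
black [ 457.4106556  -250.85703504   82.22536501] 0.538024163225416 [ 457. -251.   82.] [ 458. -251.   82.]
white top [264.4 221.1] [249 214  30  14 262]
white side [320.8 289.6] [309 278  25  29 301]
white [473.50297222 -65.11930825   6.83877023] 1.684565664497595 [473. -66.  12.] [472. -60.  12.]
green top [245.5 223.8] [243 221   6   7  34]
green side [312.5 305.3] [308 300  10  13  74]
green [465.9073698  -17.04107898  14.33520436] 1.3545321906082959 [467. -16.  12.] [466. -19.  12.]
```

View pics/topc.png

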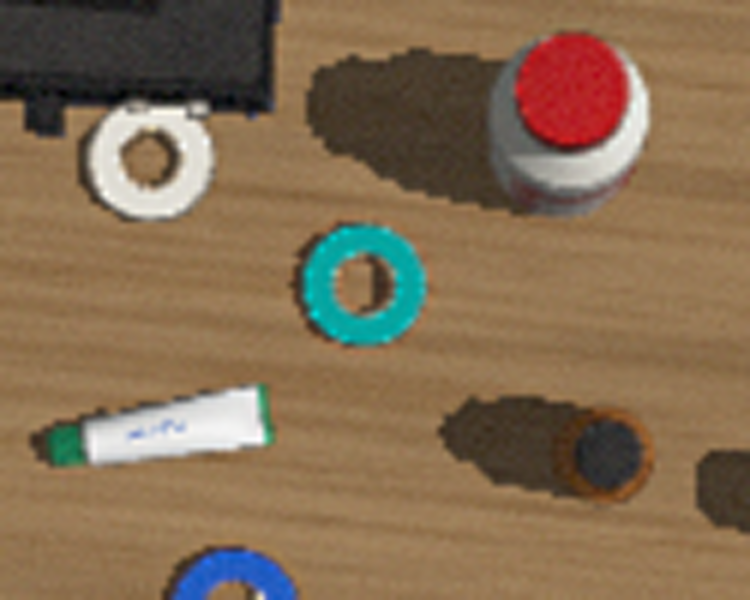

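View pics/sidec.png

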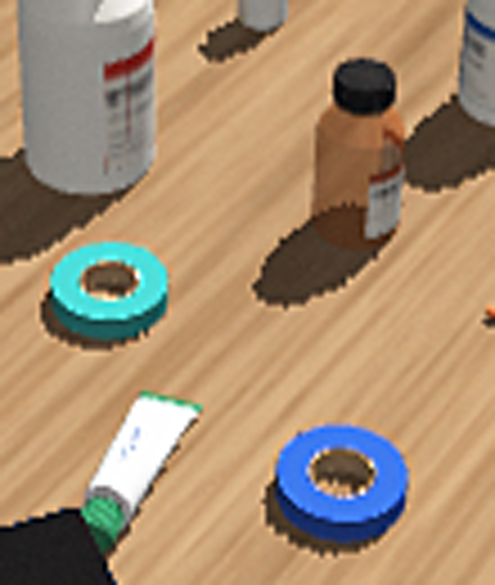

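The crops give cleaner marks in the top view: red cap centre (330.2,165.3), black cap centre (336.5,225.5), and tube ends (242.8,224.3) and (280,218.7), so its middle is at (261.4,221.5). The two views agree to within about 2 mm and the heights fit. I'll shut the gripper, go high, and check from above the gel.

```bash
python3 - <<'E'
from station import env, command_gripper, sensors, optics
from h import *
f=optics.grab_frame("top")
T={"gel":onplane(f,(261.4,221.5),14),"iodine":onplane(f,(336.3,225.5),90),"ethanol":onplane(f,(330.2,165.2),150)}
g=optics.grab_frame("side")
for k,v in T.items(): print(k,v.round(1),np.hypot(*v[:2]).round())
print("black corner",two(f,(230,231),g,(322,307)))
command_gripper(0.0)
p=sensors.state()["ee_pos"]
env.move_straight([p[0],p[1],300],max_speed=200)
x,y=T["gel"][:2]
env.move_straight([x,y,300],max_speed=250)
w=optics.grab_frame("wrist"); cv2.imwrite("pics/wgel.png",w["image"])
np.save("w.npy",dict(w,T=T),allow_pickle=True)
s=sensors.state();print(s["clock"],s["ee_pos"],s["orientation"],s["opening"])
F=200/np.tan(np.radians(w["fov_y"]/2))
for k,v in T.items():
    z={"gel":21,"iodine":90,"ethanol":150}[k]
    c=w["extrinsics"]@np.array([*v[:2],z,1]); print(k,w["cx"]+F*c[0]/-c[2],w["cy"]-F*c[1]/-c[2])
E
```

```text
gel [471.7 -58.7  14. ] 475.0
iodine [ 456.8 -252.5   90. ] 522.0
ethanol [ 595.6 -238.7  150. ] 642.0
black corner (array([440.43807623,  11.38395775,  51.69991532]), np.float64(18.45130631409408))
4.175 [471.52565505 -59.43048797 299.999783  ] [ 3.09658595e+00  5.29180192e-01 -7.97015514e-05] -0.0020161463505841996
gel 314.9904857079549 165.80624474708983
iodine 444.9817399165256 230.8159124350623
ethanol 519.9006167158504 130.61351012472727
```

View pics/wgel.png

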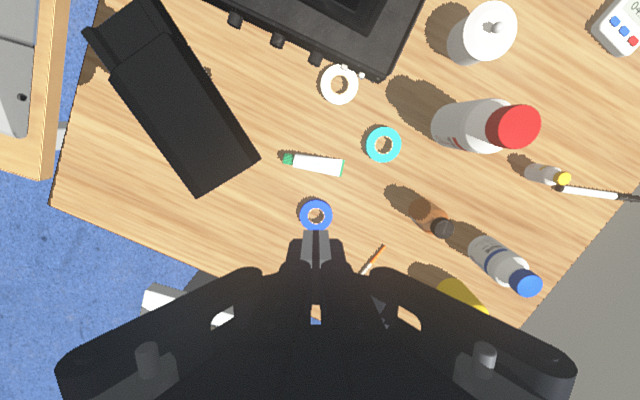

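The wrist view shows the tube's middle near (313,163), the brown bottle's cap at (442,228) and the red cap near (518,127). Each is within about 3–4 px of where I predicted, all offset the same way, so the positions hold and I'll apply a small correction of 1.2 mm in x and 1 mm in y. The black box corner (about 50 mm tall, 75 mm from the tube) is clear of the gripper body. Now I'll do the pointing.

```bash
python3 - <<'E'
from station import env, sensors, optics
import numpy as np, cv2
T=np.load("w.npy",allow_pickle=True).item()["T"]
for k,top in (("gel",21),("iodine",90),("ethanol",150)):
    x,y=T[k][:2]+[1.2,1.0]
    env.move_straight([x,y,300],max_speed=200)
    env.move_straight([x,y,top+60],max_speed=150)
    env.move_straight([x,y,top+20],max_speed=60)
    env.sleep(2.3)
    s=sensors.state(); print(k,s["clock"],s["ee_pos"].round(1),s["wrist_force"].round(1))
    f=optics.grab_frame("side"); cv2.imwrite(f"pics/s_{k}.png",f["image"])
    env.move_straight([x,y,300],max_speed=150)
print(sensors.state()["clock"],sensors.state()["ee_pos"])
ims=[cv2.imread(f"pics/s_{k}.png")[60:330,230:480] for k in("gel","iodine","ethanol")]
cv2.imwrite("pics/trio.png",cv2.resize(np.hstack(ims),(800,288)))
E
```

```text
gel 9.15 [472.9 -57.7  41. ] [ 1.1 -0.2  0.6]
iodine 16.4667 [ 458.1 -251.5  110. ] [-0.1  0.  -0.7]
ethanol 22.65 [ 596.8 -237.7  170. ] [-0.  -0.6  0.6]
23.7167 [ 596.37128169 -237.59269057  298.80155913]
```

View pics/trio.png

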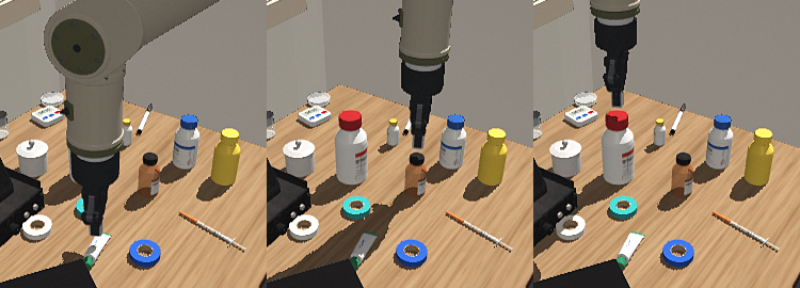

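The three panels show the closed fingertips just above the tube's middle (about (95,233)), the black cap (about (417,148)) and the red cap (about (617,105)). Nothing was moved, and the hand is now up at 300 mm.

```bash
python3 - <<'E'
from station import env, order, sensors
env.sleep(0.3); print(sensors.state()["ee_pos"]); print(order.close_job())
E
```

```text
[ 596.59170175 -237.66811201  299.40662601]
the job is handed in; nothing more can be done
None
```

I pointed at the gel tube, the brown bottle's cap and the red cap in that order, about 2 cm above each for just over 2 s; nothing was touched, the fingertips finished about 15 cm above the tallest bottle, and the job was handed in at about 24 s (no verdict was returned).

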